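# Walk a stuck lens carrier out of its guide with mallet taps

## Task

The lens carrier has seized in its guide. Take the red-faced mallet by its handle and, with light taps forward on the backs of the two brass lugs, first one side and then the other, walk the carrier along until its front edge lies in the green band at both rails; then stand the mallet upright on its black rubber pad again. Be gentle: pushed from one side only it cocks and jams, and it must not be forced; keep the fingers off the carrier and leave the other things where they are.

Things in the scene. Friction and masses are not known exactly. Their poses are not given: they have to be found in the camera images.
- guide: fixed white base plate, 130 (x) x 170 (y) x 14 mm high; origin: centre of its underside. Two steel rails 18 mm wide run along its x from -14 to 62 mm at y = 40 and -40 mm, tops at z = 26 mm. The carrier is walked towards the guide's +x. A green band lies across rails and plate from x = 35 to 45 mm. Behind the lugs (-x side) nothing of it stands higher than 26 mm above the table.
- carrier: aluminium lens carrier 100 mm wide (y), dark lens barrel in its middle, top 62 mm above the table; origin above the left rail. Each end rubs on its rail with about 12 N: a lug tapped alone gives way at 8 to 12 N, that end creeps forward, the other stays. It cocks at most 0.09 rad (one end 7.2 mm ahead), then jams; only 24 N would shove both. Over 20 N from the mallet harms it. Travel 32 mm.
- edge_left (a point): point on the carrier's front (+x) bottom edge above the middle of the left (+y) rail; at the start at x = 25, y = 40, z = 30 mm in the guide's frame. Oriented as the carrier: x forward, z up. This end of the carrier rubs on its rail 25 mm behind this point, and stays where it is left.
- edge_right (a point): the same point above the right (-y) rail; at the start at x = 25, y = -40, z = 30 mm in the guide's frame
- lug_left (a point): centre of the back (-x) face of the left brass lug, the face to be tapped: 30 mm wide (y), 44 mm high; at the start at x = -25, y = 59, z = 54 mm in the guide's frame; it moves and turns with the carrier
- lug_right (a point): the same for the right lug; at the start at x = -25, y = -59, z = 54 mm in the guide's frame
- mallet: loose mallet standing on its head, handle straight up, 0.24 kg. Origin: centre of the head's flat underside; z up along the handle. Head: wooden block 64 (x) x 36 (y) x 40 mm high, its two striking faces at x = +32 and -32 mm faced in red plastic. Handle: wood, 26 (x) x 22 (y) mm, from z = 40 to 125 mm. Either red face may be used.
- pad: fixed black rubber pad 100 (x) x 76 (y) x 4 mm on the table, where the mallet stands at the start; origin: centre of its underside
- slide_box: bystander: flat microscope-slide box, 92 x 82 mm, 33 mm high, blue with a white lid; origin under its centre
- oil_bottle: bystander: small amber dropper bottle, 32 mm across, 75 mm high; origin under its centre
- stain_jar: bystander: glass jar with blue cap, 60 mm across, 85 mm high; origin under its centre
- objective: bystander: a spare microscope objective standing on its thread, 26 mm across, 45 mm high; origin under its centre
- petri_dish: bystander: clear petri dish, 90 mm across, 15 mm high; origin under its centre
- screwdriver: bystander: screwdriver lying flat, about 150 mm long
Mind the look-alikes: they are no part of the job. Leave any purple or turquoise look-alike of the mallet alone.

How it is judged (in metres and radians):
On the way, in this order (a step that is already met when the one before it is completed fails the run):
1. the mallet is lifted off its pad (z of mallet in the frame of pad above 0.015 m), for 0.1 s.
2. one end of the carrier has been started (3 mm or more) (x of any of edge_left, edge_right in the frame of guide above 0.028 m), for 0.1 s.
3. the carrier's front edge lies in the green band at both rails (x of edge_left in the frame of guide between 0.032 and 0.048 m and x of edge_right in the frame of guide between 0.032 and 0.048 m), for 0.2 s.
At the end, for the whole second after the job is handed in: The carrier's front edge lies in the green band at both rails (each edge point 32 to 48 mm along the guide's x, the band being 35 to 45 mm), and the mallet stands upright (within 0.1 rad), at rest and let go, on its pad, its middle within 35 mm of the pad's centre (all of step 3 and horizontal distance between mallet and pad below 0.035 m and z of mallet in the frame of pad below 0.008 m and angle between mallet's own z axis and vertical below 0.1 rad and linear speed of mallet below 0.02 m/s); the robot touches nothing.
It fails at once if the mallet bears on the carrier with more than 20 N (contact force between mallet and carrier above 20 N).
It fails at once if the fingers or the arm touch the carrier (contact force between any of the arm, the fingers and carrier above 1 N).
It fails at once if a bystander is shifted by more than 15 mm (distance of any of slide_box, oil_bottle, stain_jar, objective, petri_dish, screwdriver from where it was at the start of the episode above 0.015 m).
It also fails if it takes over 72 s, if anything falls off the work surface, if the arm or the gripper's body presses on something with over 40 N, if the wrist force passes 120 N, or if a joint passes its speed limit or range.

## Robot

A 6-joint arm with a two-finger parallel gripper is mounted at the origin on the work surface. World frame = base frame: x ahead of the robot, y to its left, z up, the work surface at z = 0. Lengths are in mm, angles in rad, forces in N, time in s.
With the tool pointing down it reaches from about 325 to 850 mm from the base axis. Payload 15.5 kg.
Tool frame: the origin (TCP) lies midway between the tips of the shut fingers; the grasp point (between the pads) lies 19 mm behind it; x points along the fingers, z is the direction in which the jaws open and shut, and the axes are right-handed (so a half turn about x gives the same grasp; the last joint's range is limited). The gripper opens to 91 mm and grips with 3 to 60 N. Pads are 32 mm wide; open, the fingers measure 118 mm over their backs; the gripper's body (76 mm by 178 mm) begins 60 mm behind the grasp point.
Start: joints at [1.202, 0.494, 1.345, -0, 1.302, -0.096], TCP at [168.388, 601.89, 179.815] pointing down, gripper open.
Joint ranges: [-2.91, 2.91], [-0.82, 2.16], [0.22, 2.67], [-1.22, 4.37], [0.12, 2.79], [-3.08, 3.08]. Speed limits (rad/s): [1.89, 1.89, 2.57, 3.01, 3.01, 3.01].

## Interface

Orientations are given as [roll, pitch, yaw] about the fixed x, y, z axes, in that order (R = Rz(yaw) Ry(pitch) Rx(roll)).
In Python, from plant import readout, read_camera, ticket, silhouettes gives the robot as it stands.
- The arm moves only by the shell command python3 -m crank 'ROWS'. ROWS is a JSON object of lists of equal length, an entry for each row: "offset": the shift along the tool's x, y, z in cm, a list of three; "roll": the turn about the tool's x in rad; "hand": the closure, from 0 (fully open) to 1 (shut). A call has 1 to 12 rows; each row shifts and turns the commanded pose from where the row before left it, along the tool's axes as they then stand; what a row does not reach is not made up. A row lasts 1/10 s, in which the tool goes at most 50 mm and 8.59 degrees, less where a joint would pass 70% of its speed; a pose out of reach is approached as far as the arm can. A call is refused whole if a number of a shift passes 5 or a number of a turn 0.15, either way. A call with a gripper value outside its range is refused whole. The fingers move at their own pace and stop on an object; the grip force is fixed at half the most. Time passes only in rows, so rows that do not move let the fingers close. It gives the time, the measured TCP pose, the force and the opening at its end, in the units of the state.
- readout.get_obs(): the state, without advancing time (a new reading comes with each control period).
- read_camera(name): name is "side" or "top"; returns a dict with "color" (480x640x3 uint8, red, green, blue), "intrinsics" (3x3 intrinsics, pixels), "R" (3x3) and "t" (3): a world point X has camera coordinates R X + t. Camera axes: x right, y down, z forward; pixel columns grow to the right and rows downward; lengths in mm; the calibration is good to about 2 mm. A picture is of the moment at which its call begins. There is no depth.
- ticket.hand_in(): hands the job in, once; it reports no verdict.
Trained networks look in a picture, given as the dict that the camera call returned (one of the last four; its "shot" number tells which), for a name from the list of things; names that differ only in an ending like _2 or _b are one class to them, and where a whole thing is asked for, a point or a joint stands for the part that bears it (a point fixed in the world has none). Each returns a list of dicts, best first, with "conf" (0 to 1); they miss things now and then, are a little off and sometimes report something else, mostly with a low value. They report only what shows in the picture. A call takes as long as a camera call. They do not tell look-alikes from the thing itself.
- silhouettes(target, picture): "mask" (480x640 bool, what is visible of it) and "centre" ([column, row] in pixels, amid what is visible of it).
The state is a dict: "time": time; "joint_positions": joint angles; "dq": joint speeds; "effort": joint torques, N m; "eef_pos": TCP position; "eef_rot": TCP orientation; "ft_force": force on the tool from outside, world axes, zero at the start; "torque": the same for the moment, N m; "finger_gap": opening from 0.0 (shut) to 1.0 (fully open).
Only numpy, scipy, OpenCV 4.12 (cv2) and the standard library are available. Lean on these libraries where they do the work, as an engineer would, in place of code of your own. Each camera call takes 0.05 s, during which the arm holds its last target. There are 200 camera calls.

## Working session

There is one attempt and no reset: what is moved stays moved. The work goes in short steps, Python scripts to look and compute and a shell command to move; the robot and the scene stay as the last step left them, time stands still between calls to the robot, and variables do not carry over. Pictures are saved under pics/ and viewed, about 8 in all and at most 12, crops included, and the job is handed in when it is done.

```bash
ls; mkdir -p pics; python3 - <<'E'
from plant import readout, read_camera, silhouettes
import cv2,numpy as np
print(readout.get_obs())
ims=[]
for n in("top","side"):
    p=read_camera(n); cv2.imwrite(f"pics/{n}0.png",p["color"][:,:,::-1])
    print(n,p["intrinsics"].tolist(),p["R"].tolist(),p["t"].tolist())
    for k in["mallet","pad","guide","carrier"]:
        for d in silhouettes(k,p)[:4]: print(k,round(d["conf"],2),np.round(d["centre"]),d["mask"].sum())
E
```

```text
pics
{'time': 0.0, 'joint_positions': array([ 1.20250373e+00,  4.94199602e-01,  1.34613922e+00,  2.83253502e-06,
        1.30247961e+00, -9.54980922e-02]), 'dq': array([ 5.88019505e-04,  6.07735336e-04, -1.31574689e-04, -5.14517056e-04,
       -2.86012827e-05,  4.06508463e-04]), 'effort': array([ 5.10712634e-04, -8.78802609e+01, -3.81856155e+01,  7.04382872e-02,
        5.33884065e-02, -1.64475068e-04]), 'eef_pos': array([168.23240435, 601.49584726, 179.22533563]), 'eef_rot': array([ 3.04386719,  1.56957055, -1.94131705]), 'ft_force': array([-0.12180146, -0.43466353,  0.39723415]), 'torque': array([0.01900601, 0.03606596, 0.00774478]), 'finger_gap': 1.0000709642751893}
top [[542.274939814953, 0.0, 313.8031293415309], [0.0, 542.274939814953, 245.18807117340856], [0.0, 0.0, 1.0]] [[-0.13792064552804412, -0.9904422995051043, -0.0013953093454256212], [-0.9687158381193992, 0.13518839498812352, -0.20811949172810595], [0.20631897758993872, -0.02735231638411903, -0.9781024129786541]] [112.62662071976625, 517.6439819831185, 1153.6744068814203]
mallet 0.76 [211. 230.] 690
mallet 0.75 [141. 316.] 642
mallet 0.75 [200. 358.] 666
mallet 0.56 [203. 296.] 601
pad 0.77 [196. 307.] 915
carrier 0.59 [338. 227.] 1096
side [[473.01088476863276, 0.0, 321.0757589774932], [0.0, 473.01088476863276, 241.6056783811724], [0.0, 0.0, 1.0]] [[0.884501197592717, -0.4662853578067506, 0.015349154767611064], [-0.3281295937744723, -0.6451459955264512, -0.6900127637555583], [0.33164529417202543, 0.6052806039773739, -0.7236344307054052]] [-431.50758955181635, 258.6221109974522, 774.7249594745048]
mallet 0.94 [182. 208.] 1102
mallet 0.87 [215. 162.] 721
mallet 0.81 [244. 192.] 1015
mallet 0.57 [308. 186.] 1054
pad 0.9 [246. 213.] 446
guide 0.61 [365. 269.] 1298
guide 0.56 [359. 284.] 4799
carrier 0.72 [367. 269.] 1409
```

View pics/top0.png

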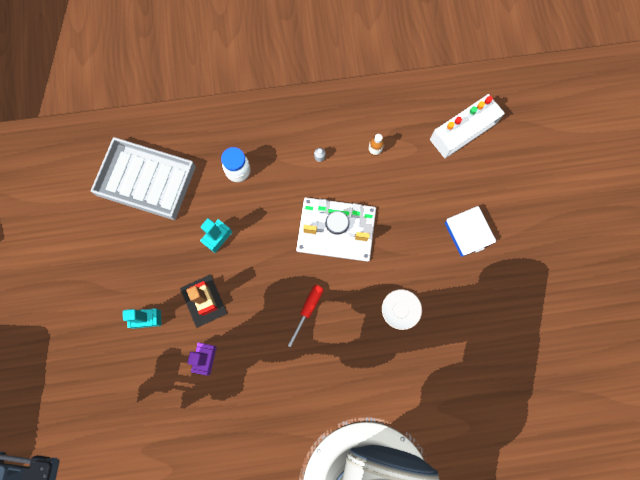

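View pics/side0.png

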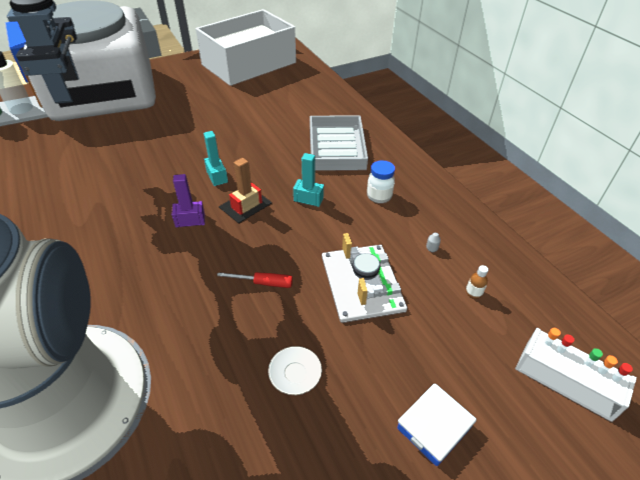

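The top view shows the real mallet (red faces, wood) on the black pad at about (203,298), the guide at (337,229) with the green band towards the top, and the lugs at (310,229) and (362,237). The purple and turquoise look-alikes stand around the mallet.

```bash
python3 - <<'E'
import cv2,numpy as np
t=cv2.imread("pics/top0.png");s=cv2.imread("pics/side0.png")
def c(im,u,v,w,h,k):
    o=cv2.resize(im[v:v+h,u:u+w],None,fx=k,fy=k,interpolation=cv2.INTER_CUBIC)
    for i in range(0,w,10):
        cv2.line(o,(i*k,0),(i*k,6 if i%50 else 14),(0,255,255),1); 
        if i%20==0: cv2.putText(o,str(u+i),(i*k,22),0,.35,(0,255,255),1)
    for i in range(0,h,10):
        cv2.line(o,(0,i*k),(6,i*k),(0,255,255),1)
        if i%20==0: cv2.putText(o,str(v+i),(8,i*k+4),0,.35,(0,255,255),1)
    return o
a=np.hstack([c(t,290,190,100,75,4),c(s,315,225,100,75,4)])
b=np.hstack([c(t,160,260,100,75,4),c(s,200,150,100,75,4)])
cv2.imwrite("pics/crops.png",np.vstack([a,b]))
E
```

```text
(no output)
```

View pics/crops.png

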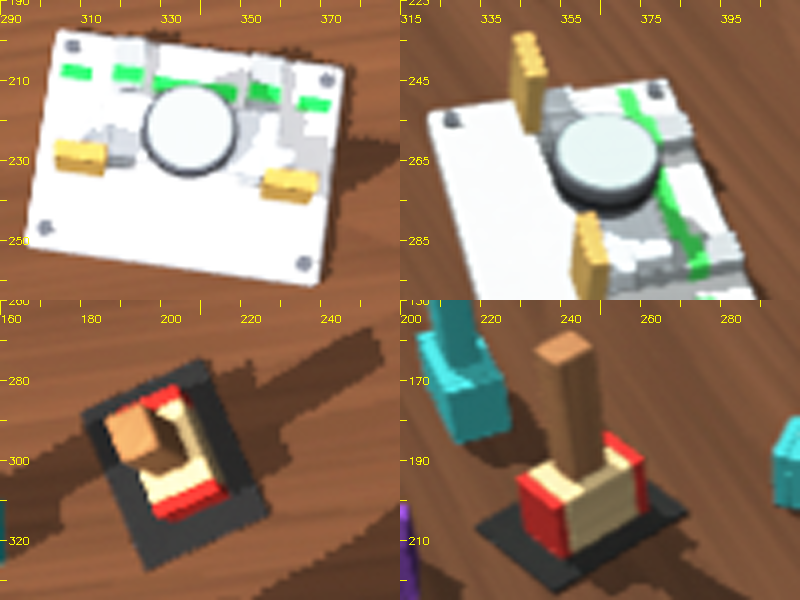

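```bash
cat > h.py <<'E'
import numpy as np,cv2
from scipy.optimize import least_squares,minimize
from plant import readout, read_camera, silhouettes
def proj(p,X):
    c=np.atleast_2d(X)@p["R"].T+p["t"]; q=c@p["intrinsics"].T; return q[:,:2]/q[:,2:]
def place(q,P):
    c,s=np.cos(q[2]),np.sin(q[2]); P=np.asarray(P,float)
    return np.c_[q[0]+c*P[:,0]-s*P[:,1],q[1]+s*P[:,0]+c*P[:,1],P[:,2]]
def fit(obs,q0):  # obs: list of (picture, model points, pixels)
    r=least_squares(lambda q:np.concatenate([(proj(p,place(q,M))-u).ravel() for p,M,u in obs]),q0,x_scale=[10,10,.1])
    return r.x,np.sqrt(np.mean(r.fun**2))
def box(x0,x1,y0,y1,z0,z1): return np.array([[x,y,z] for x in(x0,x1) for y in(y0,y1) for z in(z0,z1)],float)
def draw(p,q,boxes):
    m=np.zeros((480*4,640*4),np.uint8)
    for b in boxes: cv2.fillConvexPoly(m,cv2.convexHull(np.round(proj(p,place(q,b))*4+1.5).astype(np.int32)),1)
    return m
E
python3 - <<'E'
from h import *
t=read_camera("top");s=read_camera("side")
g=[[65,85,14],[65,-85,14],[-65,-85,14],[-65,85,14]]
print("gt",fit([(t,g,np.array([[304.25,197.5],[376,206.5],[369.5,261.25],[296.5,251.75]]))],[550,0,0]))
G=[(t,g,np.array([[304.25,197.5],[376,206.5],[369.5,261.25],[296.5,251.75]])),(s,[g[3],g[0],g[2],g[1]],np.array([[322,253],[381.75,245],[345,320],[405,308]]))]
print("g",fit(G,[550,0,0]))
P=[[50,38,4],[50,-38,4],[-50,-38,4],[-50,38,4]]
for q0 in [400,250,0.4],[400,250,.4+np.pi/2],:
  a=np.array([[180.5,288],[212,274.5],[227.5,313],[197,327.5]])
  print("pt",fit([(t,P,a)],q0),"ps",)
q=fit([(t,P,a)],[400,250,.4])[0]
print(proj(s,place(q,P)), "obs 218.75,206.75 239.5,223 271.5,203")
B=[box(-32,32,-18,18,4,44),box(-13,13,-11,11,44,129)]
obs=[]
for p,c in((t,(203,298)),(s,(244,192))):
    d=min(silhouettes("mallet",p),key=lambda d:np.hypot(*(np.array(d["centre"])-c))); print(d["centre"],d["mask"].sum())
    obs.append((p,cv2.resize(d["mask"].astype(np.uint8),None,fx=4,fy=4,interpolation=0)))
def cost(q): return sum(np.sum(draw(p,q,B)!=m)/m.sum() for p,m in obs)
for dy in(0,np.pi/2):
  r=minimize(cost,[q[0],q[1],q[2]+dy],method="Nelder-Mead",options=dict(initial_simplex=[[q[0]+a,q[1]+b,q[2]+dy+c] for a,b,c in((0,0,0),(10,0,.1),(0,10,-.1),(-8,-8,.2))]))
  print("m",r.x,r.fun)
E
```

```text
gt (array([ 5.67624700e+02, -1.85567344e+01, -2.71049771e-01]), np.float64(0.24203966021792098))
g (array([ 5.69678745e+02, -1.99638322e+01, -2.67268346e-01]), np.float64(1.3908656428514596))
pt (array([4.45787653e+02, 3.03279827e+02, 2.89330101e-01]), np.float64(0.480386339220508)) ps
pt (array([4.45787653e+02, 3.03279827e+02, 2.89330095e-01]), np.float64(0.48038633922047597)) ps
[[251.17011154 187.5703152 ]
 [271.50528473 202.77688427]
 [237.32723981 223.22227515]
 [217.23228043 206.64821934]] obs 218.75,206.75 239.5,223 271.5,203
[202.6, 300.1] 581
[243.0, 194.2] 1104
m [4.49700464e+02 3.02736972e+02 3.42034109e-01] 0.19394649638928385
m [449.4631455  302.70853041   3.50145381] 0.19926220799346456
```

```bash
cat >> h.py <<'E'
from scipy.spatial.transform import Rotation as Ro
def go(x,y,z,yaw):   # yaw: wanted world direction of tool z (mod pi); prints tool-axis shift (cm), then roll
    o=readout.get_obs(); R=Ro.from_euler("xyz",o["eef_rot"]).as_matrix()
    d=R.T@(np.array([x,y,z])-o["eef_pos"])/10
    zc=np.arctan2(R[1,2],R[0,2]); dy=(yaw-zc+np.pi/2)%np.pi-np.pi/2
    print("t",round(o["time"],2),"pos",np.round(o["eef_pos"],1),"zyaw",round(zc,3),"| shift cm",np.round(d,2),"roll",round(-dy,3),"j6",round(o["joint_positions"][5],2),"F",np.round(o["ft_force"],1))
    return R
GD=np.array([568.5,-19.2,-0.27])
def gp(x,y): return place(GD,[[x,y,0]])[0,:2]
E
python3 -c "
from h import *
print(go(449.5,302.7,150,.345+np.pi/2))"
```

```text
t 0.7 pos [168.4 601.9 179.8] zyaw 1.298 | shift cm [  2.98 -35.13 -21.24] roll -0.618 j6 -0.1 F [-0.1 -0.6  0.5]
[[ 1.12465537e-05 -9.63025772e-01  2.69409284e-01]
 [-5.93044003e-05  2.69409282e-01  9.63025771e-01]
 [-9.99999998e-01 -2.68078771e-05 -5.40817399e-05]]
```

```bash
python3 -m crank '{"offset":[[0,-3.2,-1.93],[0,-3.2,-1.93],[0,-3.2,-1.93],[0,-3.2,-1.93],[0,-3.2,-1.93],[0,-3.2,-1.93],[0,-3.2,-1.93],[0,-3.2,-1.93],[0,-3.2,-1.93],[0,-3.2,-1.93],[0,-3.13,-1.94],[0,0,0]],"roll":[0,0,0,0,0,0,0,0,0,0,0,0],"hand":[0,0,0,0,0,0,0,0,0,0,0,0]}'
python3 -m crank '{"offset":[[0,0,0],[0,0,0],[0,0,0],[0,0,0],[0,0,0],[0,0,0],[0,0,0]],"roll":[-0.12,-0.12,-0.12,-0.12,-0.138,0,0],"hand":[0,0,0,0,0,0,0]}'
python3 -c "
from h import *
go(449.5,302.7,57,.345+np.pi/2)"
```

```text
time: 1.9
eef_pos: [452.2, 300.0, 179.9]
eef_rot: [-1.647, 1.57, -0.352]
ft_force: [-0.2, 0.4, -0.4]
finger_gap: 1.002
time: 2.6
eef_pos: [449.3, 302.9, 179.8]
eef_rot: [0.339, 1.571, 2.251]
ft_force: [0.4, -0.0, 0.0]
finger_gap: 1.002
t 2.6 pos [449.3 302.9 179.8] zyaw 1.912 | shift cm [12.28 -0.02 -0.03] roll -0.004 j6 -1.43 F [ 0.4 -0.   0. ]
```

Check alignment before descending.

```bash
python3 - <<'E'
from h import *
s=read_camera("side");t=read_camera("top")
a=cv2.resize(t["color"][230:350,130:290],None,fx=5/2,fy=5/2);b=cv2.resize(s["color"][100:220,170:330],None,fx=5/2,fy=5/2)
cv2.imwrite("pics/pre.png",np.hstack([a,b])[:,:,::-1])
E
```

```text
(no output)
```

View pics/pre.png

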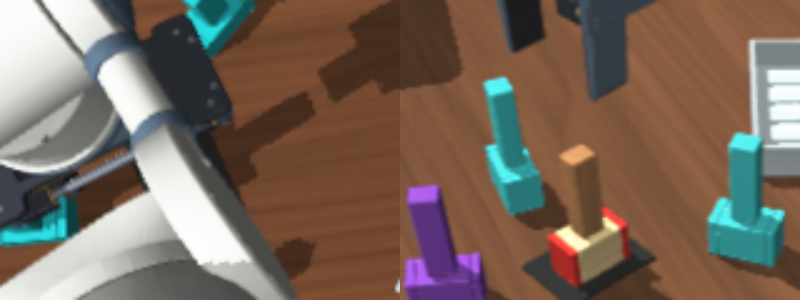

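The fingers straddle the mallet's y axis as intended, and the look-alikes are clear. Descend and grip.

```bash
python3 -m crank '{"offset":[[2.5,0,0],[2.5,0,0],[2.5,0,0],[2.5,0,0],[2.28,0,0],[0,0,0],[0,0,0]],"roll":[0,0,0,0,0,0,0],"hand":[0,0,0,0,0,0,0]}'
python3 -m crank '{"offset":[[0,0,0],[0,0,0],[0,0,0],[0,0,0],[0,0,0],[0,0,0],[0,0,0],[0,0,0],[0,0,0],[0,0,0]],"roll":[0,0,0,0,0,0,0,0,0,0],"hand":[0.3,0.5,0.6,0.7,0.8,0.9,1,1,1,1]}'
python3 -c "
from h import *
go(449.5,302.7,57,.345+np.pi/2)"
```

```text
time: 3.4
eef_pos: [449.5, 302.7, 57.4]
eef_rot: [1.682, 1.57, -2.686]
ft_force: [-0.2, 0.4, 0.8]
finger_gap: 1.002
time: 4.4
eef_pos: [449.4, 302.6, 57.0]
eef_rot: [1.998, 1.571, -2.369]
ft_force: [-0.3, -0.3, -0.8]
finger_gap: 0.239
t 4.4 pos [449.4 302.6  57. ] zyaw 1.916 | shift cm [-0.   -0.01  0.  ] roll 0.0 j6 -1.43 F [-0.3 -0.3 -0.8]
```

```bash
python3 -m crank '{"offset":[[-1,0,0],[-2,0,0],[-3,0,0],[-2,0,0],[0,0,0]],"roll":[0,0,0,0,0],"hand":[1,1,1,1,1]}'
python3 - <<'E'
from h import *
R=go(*gp(-82,59),137,-.27+np.pi/2)
s=read_camera("side");t=read_camera("top")
a=cv2.resize(t["color"][230:350,130:290],None,fx=5/2,fy=5/2);b=cv2.resize(s["color"][100:220,170:330],None,fx=5/2,fy=5/2)
cv2.imwrite("pics/lift.png",np.hstack([a,b])[:,:,::-1])
E
```

```text
time: 4.9
eef_pos: [450.9, 303.5, 140.0]
eef_rot: [-1.437, 1.566, 0.479]
ft_force: [0.4, 0.6, -3.8]
finger_gap: 0.239
t 4.9 pos [450.9 303.5 140. ] zyaw 1.916 | shift cm [  0.27   3.15 -24.79] roll 0.615 j6 -1.43 F [ 0.4  0.6 -3.8]
```

View pics/lift.png

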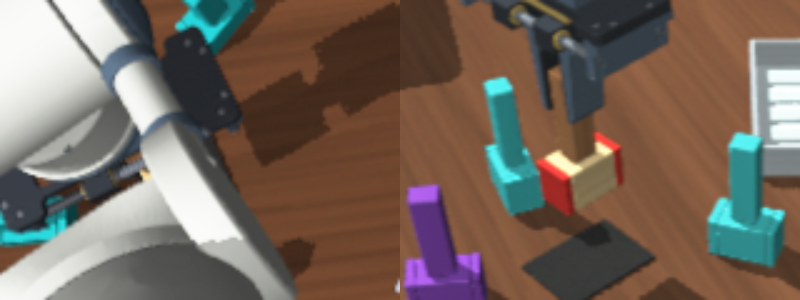

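The mallet is lifted and held level, with the pad clear below it. Next, carry it behind the left lug.

```bash
python3 -m crank '{"offset":[[0,0.315,-2.48],[0,0.315,-2.48],[0,0.315,-2.48],[0,0.315,-2.48],[0,0.315,-2.48],[0,0.315,-2.48],[0,0.315,-2.48],[0,0.315,-2.48],[0,0.315,-2.48],[0,0.315,-2.48],[0,0,0],[0,0,0]],"roll":[0,0,0,0,0,0,0,0,0,0,0,0],"hand":[1,1,1,1,1,1,1,1,1,1,1,1]}'
python3 -m crank '{"offset":[[0,0,0],[0,0,0],[0,0,0],[0,0,0],[0,0,0],[0,0,0],[0,0,0],[0,0,0],[0,0,0]],"roll":[0.1,0.1,0.1,0.1,0.1,0.115,0,0,0],"hand":[1,1,1,1,1,1,1,1,1]}'
python3 - <<'E'
from h import *
R=go(*gp(-82,59),89,-.27+np.pi/2)
print(np.round(R,3))
E
```

```text
time: 6.2
eef_pos: [503.1, 58.4, 136.1]
eef_rot: [1.158, 1.569, 3.073]
ft_force: [1.4, -0.1, -2.7]
finger_gap: 0.238
time: 7.1
eef_pos: [503.5, 59.0, 136.8]
eef_rot: [1.76, 1.57, 3.064]
ft_force: [-0.3, 0.8, -1.7]
finger_gap: 0.238
t 7.1 pos [503.5  59.  136.8] zyaw 1.304 | shift cm [ 4.78 -0.15  0.09] roll 0.003 j6 -1.31 F [-0.3  0.8 -1.7]
[[-0.    -0.965  0.263]
 [ 0.     0.263  0.965]
 [-1.     0.    -0.   ]]
```

```bash
python3 -m crank '{"offset":[[1.6,0,0],[1.6,0,0],[1.58,0,0],[0,0,0],[0,0,0]],"roll":[0,0,0,0,0],"hand":[1,1,1,1,1]}'
python3 - <<'E'
from h import *
go(*gp(-82,59),89,-.27+np.pi/2)
s=read_camera("side");t=read_camera("top")
a=cv2.resize(t["color"][175:285,265:405],None,fx=20/7,fy=20/7);b=cv2.resize(s["color"][195:335,290:430],None,fx=20/7,fy=20/7)
h=max(a.shape[0],b.shape[0]);a=np.vstack([a,np.zeros((h-a.shape[0],a.shape[1],3),np.uint8)])
cv2.imwrite("pics/beh.png",np.hstack([a,b])[:,:,::-1])
E
```

```text
time: 7.6
eef_pos: [503.7, 58.7, 89.4]
eef_rot: [1.837, 1.57, 3.139]
ft_force: [-0.1, 0.4, -1.2]
finger_gap: 0.238
t 7.6 pos [503.7  58.7  89.4] zyaw 1.302 | shift cm [ 0.04 -0.12  0.12] roll 0.001 j6 -1.3 F [-0.1  0.4 -1.2]
```

View pics/beh.png

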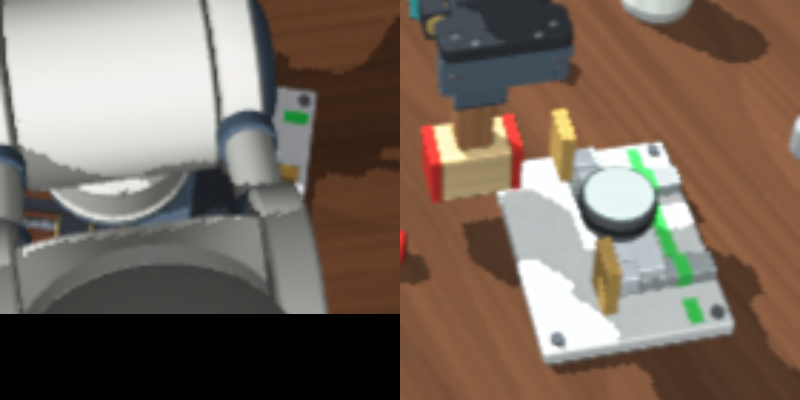

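The left lug is lined up ahead of the red face (517,150 against the lug at 563,145 in the crop). Approach and then creep.

```bash
python3 -m crank '{"offset":[[0,-0.3,0],[0,-0.4,0],[0,-0.4,0],[0,-0.3,0],[0,-0.1,0],[0,0,0],[0,0,0]],"roll":[0,0,0,0,0,0,0],"hand":[1,1,1,1,1,1,1]}'
for i in 1 2; do python3 -m crank '{"offset":[[0,-0.04,0],[0,-0.04,0],[0,-0.04,0],[0,-0.04,0],[0,-0.04,0]],"roll":[0,0,0,0,0],"hand":[1,1,1,1,1]}'; done
cat >> h.py <<'E'
def st():
    o=readout.get_obs(); c,s=np.cos(GD[2]),np.sin(GD[2]); M=np.array([[c,s],[-s,c]])
    print("t",round(o["time"],2),"guide xy",np.round(M@(o["eef_pos"][:2]-GD[:2]),1),"z",round(o["eef_pos"][2],1),"F",np.round(M@o["ft_force"][:2],1),round(o["ft_force"][2],1),"M",np.round(M@o["torque"][:2],2))
E
python3 -c "
from h import *
st()"
```

```text
time: 8.4
eef_pos: [518.0, 54.7, 89.1]
eef_rot: [1.736, 1.57, 3.037]
ft_force: [0.0, -0.7, -1.0]
finger_gap: 0.24
time: 8.9
eef_pos: [520.2, 54.1, 89.2]
eef_rot: [0.539, 1.571, 1.84]
ft_force: [-0.6, -0.4, -2.3]
finger_gap: 0.236
time: 9.4
eef_pos: [522.1, 53.6, 89.2]
eef_rot: [-1.274, 1.571, 0.027]
ft_force: [0.5, -0.1, -1.1]
finger_gap: 0.235
t 9.4 guide xy [-64.1  57.8] z 89.2 F [0.5 0. ] -1.1 M [ 0.01 -0.03]
```

```bash
for i in 1 2 3 4; do python3 -m crank '{"offset":[[0,-0.03,0],[0,-0.03,0],[0,-0.03,0],[0,-0.03,0],[0,-0.03,0]],"roll":[0,0,0,0,0],"hand":[1,1,1,1,1]}' >/dev/null; python3 -c "
from h import *
st()"; done
```

```text
t 9.9 guide xy [-62.7  57.8] z 89.2 F [ 0.  -0.7] -1.7 M [-0.04  0.02]
t 10.4 guide xy [-61.2  57.8] z 89.2 F [-0.3 -0.4] -1.8 M [ 0.   -0.02]
t 10.9 guide xy [-59.6  57.8] z 89.2 F [ 0.2 -0. ] -1.9 M [ 0.01 -0.07]
t 11.4 guide xy [-58.2  57.8] z 89.2 F [-0.3  1.1] -1.3 M [ 0.02 -0.03]
```

```bash
for i in 1 2 3 4; do python3 -m crank '{"offset":[[0,-0.03,0],[0,-0.03,0],[0,-0.03,0],[0,-0.03,0]],"roll":[0,0,0,0],"hand":[1,1,1,1]}' >/dev/null; python3 -c "
from h import *
st()"; done
```

```text
t 11.8 guide xy [-57.   57.8] z 89.2 F [-0.6 -0.5] -1.9 M [ 0.03 -0.03]
t 12.2 guide xy [-55.8  57.8] z 89.2 F [0.2 0.1] -2.2 M [0.12 0.  ]
t 12.6 guide xy [-54.6  57.8] z 89.2 F [-1.3  0.8] -1.6 M [0.03 0.3 ]
t 13.0 guide xy [-54.3  57.7] z 89.0 F [-6.4  1.1] 1.7 M [0.22 1.54]
```

```bash
for i in 1 2 3 4; do python3 -m crank '{"offset":[[0,-0.02,0],[0,-0.02,0],[0,-0.02,0]],"roll":[0,0,0],"hand":[1,1,1]}' >/dev/null; python3 -c "
from h import *
st()"; done
```

```text
t 13.3 guide xy [-54.1  57.7] z 89.0 F [-7.3  0.4] 2.7 M [0.15 1.73]
t 13.6 guide xy [-53.8  57.7] z 88.9 F [-9.6  0.7] 3.4 M [0.22 2.24]
t 13.9 guide xy [-53.2  57.6] z 88.9 F [-9.4  1.6] 3.5 M [0.18 2.15]
t 14.2 guide xy [-52.7  57.6] z 88.9 F [-9.4  0.9] 2.4 M [0.09 2.01]
```

```bash
for i in 1 2; do python3 -m crank '{"offset":[[0,-0.03,0],[0,-0.03,0],[0,-0.03,0],[0,-0.03,0],[0,-0.03,0],[0,-0.03,0],[0,-0.03,0]],"roll":[0,0,0,0,0,0,0],"hand":[1,1,1,1,1,1,1]}' >/dev/null; python3 -c "
from h import *
st()"; done
python3 - <<'E'
from h import *
s=read_camera("side")
cv2.imwrite("pics/push.png",cv2.resize(s["color"][195:335,290:430],None,fx=4,fy=4,interpolation=cv2.INTER_CUBIC)[:,:,::-1])
E
```

```text
t 14.9 guide xy [-50.8  57.6] z 88.9 F [-11.1   1. ] 5.5 M [0.19 2.48]
t 15.6 guide xy [-48.6  57.6] z 88.9 F [-8.6  1.2] 2.5 M [0.07 2.15]
```

View pics/push.png

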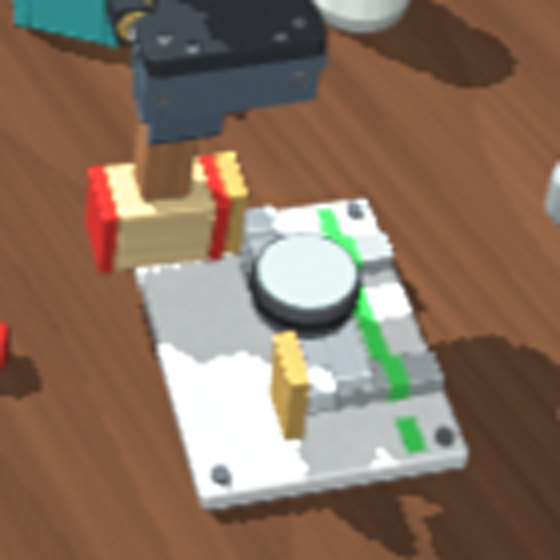

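```bash
python3 -m crank '{"offset":[[0,-0.03,0],[0,-0.03,0],[0,-0.03,0],[0,0,0]],"roll":[0,0,0,0],"hand":[1,1,1,1]}' >/dev/null; python3 -c "
from h import *
st()"
python3 -m crank '{"offset":[[0,0.3,0],[0,0.8,0],[0,0.8,0],[0,0.6,0],[0,0,0],[0,0,0]],"roll":[0,0,0,0,0,0],"hand":[1,1,1,1,1,1]}' >/dev/null
python3 - <<'E'
from h import *
st(); go(*gp(-65,-59),89,-.27+np.pi/2)
s=read_camera("side")
for d in silhouettes("mallet",s)[:5]: print(d["centre"],d["mask"].sum())
E
```

```text
t 16.05 guide xy [-47.6  57.6] z 88.8 F [-8.4 -0.1] 2.5 M [0.09 2.09]
t 16.65 guide xy [-70.7  57.9] z 89.4 F [-0.4 -0. ] -2.1 M [ 0.04 -0.01]
t 16.65 pos [515.8  55.4  89.4] zyaw 1.301 | shift cm [  0.04  -0.57 -11.69] roll 0.0 j6 -1.31 F [-0.4  0.1 -2.1]
[214.5, 158.3] 743
[184.1, 207.5] 1127
[317.1, 248.2] 1021
[297.5, 193.5] 159
```

```bash
python3 -m crank '{"offset":[[0,0,-1],[0,0,-1.5],[0,0,-2],[0,0,-2],[0,0,-2],[0,0,-1.5],[0,0,-1],[0,0,-0.69],[0,0,0],[0,-0.4,0],[0,-0.4,0],[0,0,0]],"roll":[0,0,0,0,0,0,0,0,0,0,0,0],"hand":[1,1,1,1,1,1,1,1,1,1,1,1]}' >/dev/null
for i in 1 2 3 4; do python3 -c "
from h import *
st()"; python3 -m crank '{"offset":[[0,-0.03,0],[0,-0.03,0],[0,-0.03,0],[0,-0.03,0]],"roll":[0,0,0,0],"hand":[1,1,1,1]}' >/dev/null;  done;python3 -c "
from h import *
st()
s=read_camera('side')
cv2.imwrite('pics/r.png',cv2.resize(s['color'][195:335,290:430],None,fx=4,fy=4,interpolation=cv2.INTER_CUBIC)[:,:,::-1])"
```

```text
t 17.95 guide xy [-62.  -58.7] z 89.2 F [-0.3  0.5] -0.8 M [-0.08  0.04]
t 18.35 guide xy [-61.7 -59.1] z 89.2 F [0.2 0.6] -2.2 M [ 0.01 -0.03]
t 18.75 guide xy [-60.4 -59.1] z 89.2 F [ 0.8 -1. ] -1.9 M [ 0.01 -0.08]
t 19.15 guide xy [-59.2 -59.1] z 89.2 F [ 0.7 -0.3] -2.0 M [-0.01 -0.02]
t 19.55 guide xy [-58.  -59.1] z 89.2 F [-0.3 -0.2] -2.1 M [0.03 0.02]
```

View pics/r.png

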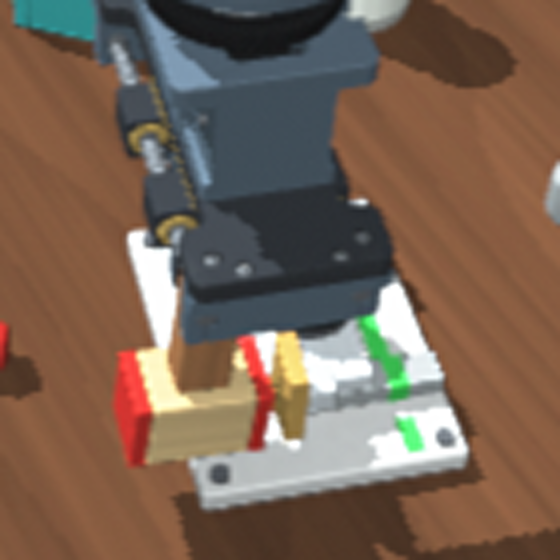

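The mallet is just behind the right lug and lined up with it. Keep creeping.

```bash
for i in 1 2 3 4 5 6; do python3 -m crank '{"offset":[[0,-0.03,0],[0,-0.03,0],[0,-0.03,0]],"roll":[0,0,0],"hand":[1,1,1]}' >/dev/null; python3 -c "
from h import *
st()"; done
```

```text
t 19.9 guide xy [-57.2 -59.1] z 89.2 F [0.1 0.2] -2.0 M [-0.   -0.04]
t 20.2 guide xy [-56.2 -59.1] z 89.2 F [ 0.1 -0.5] -2.6 M [ 0.01 -0.03]
t 20.5 guide xy [-55.3 -59.1] z 89.2 F [ 0.1 -0.1] -3.2 M [0.   0.04]
t 20.8 guide xy [-54.4 -59.1] z 89.2 F [-0.6  0.4] -1.8 M [-0.02  0.03]
t 21.1 guide xy [-53.5 -59.1] z 89.2 F [ 0.5 -0.2] -1.4 M [ 0.05 -0.01]
t 21.4 guide xy [-52.7 -59.1] z 89.2 F [ 0.2 -0.8] -2.5 M [-0.    0.01]
```

```bash
for i in 1 2 3 4 5; do python3 -m crank '{"offset":[[0,-0.03,0],[0,-0.03,0],[0,-0.03,0]],"roll":[0,0,0],"hand":[1,1,1]}' >/dev/null; python3 -c "
from h import *
st()"; done
```

```text
t 21.7 guide xy [-51.7 -59.1] z 89.2 F [-0.   0.6] -2.1 M [ 0.01 -0.02]
t 22.0 guide xy [-50.8 -59.1] z 89.2 F [ 0.3 -0.3] -2.1 M [ 0.02 -0.06]
t 22.3 guide xy [-49.9 -59.1] z 89.2 F [-0.  -0.2] -2.9 M [ 0.06 -0.02]
t 22.6 guide xy [-49.4 -59.1] z 89.1 F [-3.4 -0.6] -0.1 M [0.   0.66]
t 22.9 guide xy [-49.1 -59.1] z 89.0 F [-7.  -0.4] 1.9 M [-0.15  1.52]
```

Contact here came 6 mm further on than geometry allows, and comparing pictures, the brass lugs have not moved (left lug's right edge 352, right lug 358–367, same as at the start). So the mallet was pivoting in the grip at about 9 N. I'll set it back on the pad and regrip with the jaws along the push direction.

```bash
python3 -m crank '{"offset":[[0,0.4,0],[0,0.8,0],[0,0.8,0],[0,0.8,0],[-1,0,0],[-2,0,0],[-2,0,0],[0,0,0],[0,0,0]],"roll":[0,0,0,0,0,0,0,0,0],"hand":[1,1,1,1,1,1,1,1,1]}' >/dev/null
python3 - <<'E'
from h import *
st();go(453,305,140,.345+np.pi/2)
s=read_camera("side"); t=read_camera("top")
G=np.array(GD)
for p,im in((s,"pics/side0.png"),):
    old=cv2.cvtColor(cv2.imread(im),cv2.COLOR_BGR2HSV); new=cv2.cvtColor(p["color"],cv2.COLOR_RGB2HSV)
    for I in(old,new):
        m=cv2.inRange(I,(15,90,120),(28,255,255)); m[:, :335]=0;m[:,380:]=0;m[:230]=0;m[310:]=0
        n,l,S,c=cv2.connectedComponentsWithStats(m)
        for k in range(1,n):
            if S[k,4]>30: print(S[k],np.round(c[k],1))
cv2.imwrite("pics/check.png",cv2.resize(s["color"][140:335,260:430],None,fx=3,fy=3,interpolation=cv2.INTER_CUBIC)[:,:,::-1])
E
```

```text
t 23.8 guide xy [-75.8 -59.1] z 139.6 F [-0.5  0.8] -2.8 M [-0.03 -0.04]
t 23.8 pos [479.7 -56.  139.6] zyaw 1.301 | shift cm [-0.06 12.19 34.08] roll -0.615 j6 -1.54 F [-0.3  0.9 -2.8]
[342 233  10  25 185] [346.3 244.2]
[358 278   9  27 183] [362.  290.8]
[335 264  11  28 204] [339.7 280.3]
[358 278   9  27 181] [361.9 290.9]
```

View pics/check.png

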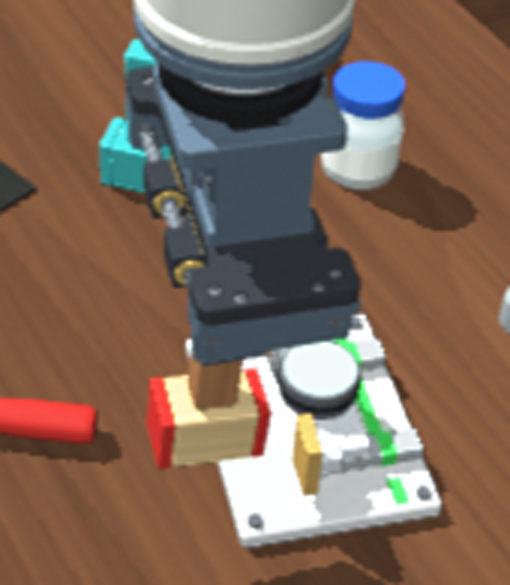

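```bash
python3 -m crank '{"offset":[[0,0.5,1.4],[0,1.17,3.27],[0,1.17,3.27],[0,1.17,3.27],[0,1.17,3.27],[0,1.17,3.27],[0,1.17,3.27],[0,1.17,3.27],[0,1.17,3.27],[0,1.17,3.27],[0,1.16,3.25],[0,0,0]],"roll":[0,0,0,0,0,0,0,0,0,0,0,0],"hand":[1,1,1,1,1,1,1,1,1,1,1,1]}'>/dev/null
python3 -m crank '{"offset":[[0,0,0],[0,0,0],[0,0,0],[0,0,0],[0,0,0],[0,0,0],[0,0,0],[0,0,0]],"roll":[-0.12,-0.12,-0.12,-0.12,-0.135,0,0,0],"hand":[1,1,1,1,1,1,1,1]}'>/dev/null
python3 -c "
from h import *
go(453,305,61,.345+np.pi/2)"
```

```text
t 25.9 pos [452.4 305.1 139. ] zyaw 1.913 | shift cm [ 7.8  -0.06 -0.03] roll -0.003 j6 -1.43 F [ 0.1  0.5 -3. ]
```

```bash
python3 -m crank '{"offset":[[2,0,0],[2,0,0],[2,0,0],[1.4,0,0],[0.2,0,0],[0.1,0,0],[0,0,0]],"roll":[0,0,0,0,0,0,0],"hand":[1,1,1,1,1,1,1]}'
python3 -m crank '{"offset":[[0.1,0,0],[0.1,0,0],[0,0,0]],"roll":[0,0,0],"hand":[1,1,1]}'
```

```text
time: 26.6
eef_pos: [453.1, 305.3, 62.8]
eef_rot: [-1.445, 1.57, 0.47]
ft_force: [0.2, 0.6, -1.2]
finger_gap: 0.239
time: 26.9
eef_pos: [452.8, 305.1, 60.4]
eef_rot: [-1.466, 1.57, 0.45]
ft_force: [-1.2, 0.5, -1.5]
finger_gap: 0.241
```

```bash
for i in 1 2 3; do python3 -m crank '{"offset":[[0.05,0,0],[0.05,0,0]],"roll":[0,0],"hand":[1,1]}'|egrep "pos|force"; done
```

```text
eef_pos: [452.7, 305.1, 59.3]
ft_force: [-0.8, -0.8, -2.2]
eef_pos: [452.8, 305.1, 58.6]
ft_force: [-4.0, -2.7, 15.8]
eef_pos: [452.8, 305.2, 58.5]
ft_force: [-8.1, -4.8, 34.4]
```

```bash
python3 -m crank '{"offset":[[-0.15,0,0],[0,0,0],[0,0,0],[0,0,0],[0,0,0],[0,0,0],[0,0,0],[0,0,0]],"roll":[0,0,0,0,0,0,0,0],"hand":[1,0.9,0.7,0.5,0.3,0,0,0]}'
python3 -m crank '{"offset":[[-3,0,0],[-3,0,0],[-3,0,0],[-3,0,0],[0,0,0]],"roll":[0,0,0,0,0.15],"hand":[0,0,0,0,0]}'
python3 -m crank '{"offset":[[0,0,0],[0,0,0],[0,0,0],[0,0,0],[0,0,0],[0,0,0],[0,0,0],[0,0,0],[0,0,0],[0,0,0],[0,0,0],[0,0,0]],"roll":[0.14,0.14,0.14,0.14,0.14,0.14,0.14,0.14,0.14,0.14,0,0],"hand":[0,0,0,0,0,0,0,0,0,0,0,0]}'
python3 - <<'E'
from h import *
t=read_camera("top");s=read_camera("side")
B=[box(-32,32,-18,18,4,44),box(-13,13,-11,11,44,129)]
q=np.array([448,303,.345]); obs=[]
for p,c in((t,(203,298)),(s,(244,192))):
    L=silhouettes("mallet",p)
    if not L: continue
    d=min(L,key=lambda d:np.hypot(*(np.array(d["centre"])-c))); print(d["centre"],d["mask"].sum(),d["conf"])
    if np.hypot(*(np.array(d["centre"])-c))<12 and d["mask"].sum()>550: obs.append((p,cv2.resize(d["mask"].astype(np.uint8),None,fx=4,fy=4,interpolation=0)))
def cost(q): return sum(np.sum(draw(p,q,B)!=m)/m.sum() for p,m in obs)
r=minimize(cost,q,method="Nelder-Mead",options=dict(initial_simplex=[[q[0]+a,q[1]+b,q[2]+c] for a,b,c in((0,0,0),(10,0,.1),(0,10,-.1),(-8,-8,.2))]))
print(len(obs),r.x,r.fun); go(*r.x[:2],57,r.x[2])
a=cv2.resize(s["color"][100:240,170:330],None,fx=4,fy=4,interpolation=cv2.INTER_CUBIC)
cv2.imwrite("pics/re.png",a[:,:,::-1])
E
```

```text
time: 28.3
eef_pos: [452.7, 305.1, 58.7]
eef_rot: [2.256, 1.571, -2.111]
ft_force: [0.3, -0.4, 0.3]
finger_gap: 0.709
time: 28.8
eef_pos: [454.6, 306.1, 182.6]
eef_rot: [-1.288, 1.565, 0.479]
ft_force: [0.2, -0.4, -0.7]
finger_gap: 1.0
time: 30.0
eef_pos: [452.6, 305.1, 178.7]
eef_rot: [-2.913, 1.571, -2.543]
ft_force: [0.3, -0.7, 0.2]
finger_gap: 0.997
[143.1, 315.6] 589 0.91
[240.8, 189.6] 1077 0.72
1 [4.46124308e+02 3.01336232e+02 3.81320961e-01] 0.0672585886722377
t 30.2 pos [452.6 305.1 178.7] zyaw 0.368 | shift cm [12.17 -0.11 -0.74] roll -0.013 j6 0.12 F [-1.   0.1 -0.3]
```

View pics/re.png

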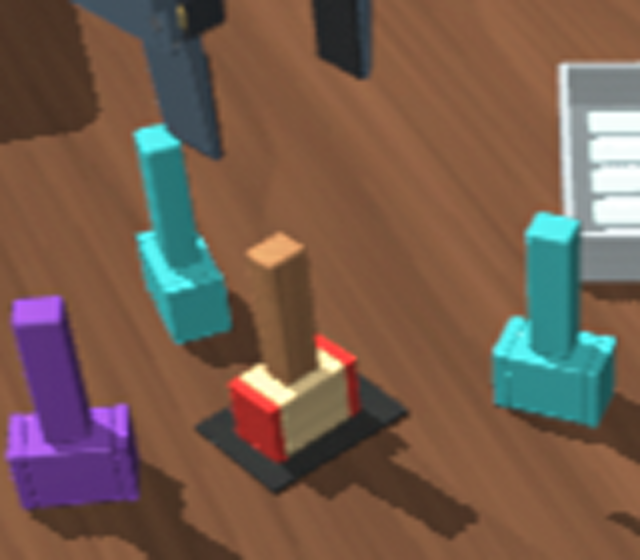

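The mallet stands upright on the pad, and the jaws are now along its x. Regrip.

```bash
python3 -m crank '{"offset":[[0,0,-0.62],[2.5,0,0],[2.5,0,0],[2.5,0,0],[2.5,0,0],[2.35,0,0],[0,0,0],[0,0,0]],"roll":[0.026,0,0,0,0,0,0,0],"hand":[0,0,0,0,0,0,0,0]}'
python3 -m crank '{"offset":[[0,0,0],[0,0,0],[0,0,0],[0,0,0],[0,0,0],[0,0,0],[0,0,0],[0,0,0],[0,0,0],[0,0,0]],"roll":[0,0,0,0,0,0,0,0,0,0],"hand":[0.3,0.5,0.6,0.7,0.8,0.9,1,1,1,1]}'
python3 -m crank '{"offset":[[-1,0,0],[-2,0,0],[-3,0,0],[-2,0,0],[0,0,0],[0,0,0]],"roll":[0,0,0,0,0,0],"hand":[1,1,1,1,1,1]}'
python3 -c "
from h import *
print(np.round(go(*gp(-78,59),137,-.27),2))"
```

```text
time: 31.0
eef_pos: [446.7, 302.8, 55.6]
eef_rot: [-3.039, 1.57, -2.7]
ft_force: [-0.1, 1.1, 0.6]
finger_gap: 1.001
time: 32.0
eef_pos: [446.8, 302.8, 55.1]
eef_rot: [-2.887, 1.571, -2.547]
ft_force: [-0.3, -0.7, -2.1]
finger_gap: 0.283
time: 32.6
eef_pos: [446.9, 302.9, 135.4]
eef_rot: [0.103, 1.57, 0.443]
ft_force: [-0.6, 0.8, -2.6]
finger_gap: 0.285
t 32.6 pos [446.9 302.9 135.4] zyaw 0.34 | shift cm [ -0.16 -25.11  -2.29] roll 0.61 j6 0.14 F [-0.6  0.8 -2.6]
[[ 0.   -0.33  0.94]
 [ 0.    0.94  0.33]
 [-1.    0.    0.  ]]
```

```bash
python3 -m crank '{"offset":[[0,-1.51,-0.14],[0,-2.62,-0.24],[0,-2.62,-0.24],[0,-2.62,-0.24],[0,-2.62,-0.24],[0,-2.62,-0.24],[0,-2.62,-0.24],[0,-2.62,-0.24],[0,-2.62,-0.24],[0,-2.64,-0.23],[0,0,0],[0,0,0]],"roll":[0,0,0,0,0,0,0,0,0,0,0,0],"hand":[1,1,1,1,1,1,1,1,1,1,1,1]}'>/dev/null
python3 -m crank '{"offset":[[0,0,0],[0,0,0],[0,0,0],[0,0,0],[0,0,0],[0,0,0],[0,0,0]],"roll":[0.12,0.12,0.12,0.12,0.13,0,0],"hand":[1,1,1,1,1,1,1]}'>/dev/null
python3 -c "
from h import *
print(np.round(go(*gp(-72,59),87,-.27),2));st()"
```

```text
t 34.5 pos [508.6  58.9 134.9] zyaw -0.265 | shift cm [ 4.79 -0.03  0.66] roll 0.005 j6 0.26 F [ 0.3  0.1 -2.1]
[[-0.    0.26  0.96]
 [ 0.    0.96 -0.26]
 [-1.   -0.   -0.  ]]
t 34.5 guide xy [-78.6  59.3] z 134.9 F [0.2 0.2] -2.1 M [-0.1   0.07]
```

```bash
python3 -m crank '{"offset":[[1.6,0,0],[1.6,0,0],[1.58,0,0],[0,0,0],[0,0,0.4],[0,0,0.5],[0,0,0.3],[0,0,0.1],[0,0,0],[0,0,0]],"roll":[0,0,0,0,0,0,0,0,0,0],"hand":[1,1,1,1,1,1,1,1,1,1]}'>/dev/null
for i in 1 2 3 4 5; do python3 -c "
from h import *
st()"; python3 -m crank '{"offset":[[0,0,0.03],[0,0,0.03],[0,0,0.03],[0,0,0.03]],"roll":[0,0,0,0],"hand":[1,1,1,1]}'>/dev/null; done; python3 -c "
from h import *
st()"
```

```text
t 35.5 guide xy [-65.1  59. ] z 87.5 F [-0.   0.4] -2.0 M [-0.08  0.04]
t 35.9 guide xy [-63.9  59. ] z 87.4 F [-0.1 -0.3] -1.8 M [-0.12 -0.02]
t 36.3 guide xy [-62.6  59. ] z 87.4 F [-0.2  0.1] -1.2 M [-0.08  0.08]
t 36.7 guide xy [-61.4  59. ] z 87.4 F [ 0.1 -0.3] -2.4 M [-0.14  0.  ]
t 37.1 guide xy [-60.2  59. ] z 87.4 F [ 1.  -0.4] -1.7 M [-0.11  0.  ]
t 37.5 guide xy [-59.  59.] z 87.4 F [ 0.3 -0.4] -3.0 M [-0.13  0.01]
```

```bash
for i in 1 2 3 4; do python3 -m crank '{"offset":[[0,0,0.04],[0,0,0.04],[0,0,0.04]],"roll":[0,0,0],"hand":[1,1,1]}'>/dev/null;python3 -c "
from h import *
st()";  done
```

```text
t 37.8 guide xy [-57.8  59. ] z 87.4 F [-0.3  0.7] -1.9 M [-0.08  0.08]
t 38.1 guide xy [-56.6  59. ] z 87.4 F [-0.3 -1. ] -1.4 M [-0.14  0.  ]
t 38.4 guide xy [-55.6  59. ] z 87.4 F [-2.5  1.2] -0.2 M [-0.1   0.55]
t 38.7 guide xy [-55.4  59. ] z 87.2 F [-7.5  1.7] 2.5 M [0.11 1.83]
```

```bash
for i in 1 2 3 4; do python3 -m crank '{"offset":[[0,0,0.03],[0,0,0.03],[0,0,0.03]],"roll":[0,0,0],"hand":[1,1,1]}'>/dev/null;python3 -c "
from h import *
st()";  done
python3 - <<'E'
from h import *
s=read_camera("side")
old=cv2.cvtColor(cv2.imread("pics/side0.png"),cv2.COLOR_BGR2HSV); new=cv2.cvtColor(s["color"],cv2.COLOR_RGB2HSV)
for I in(old,new):
    m=cv2.inRange(I,(15,90,120),(28,255,255)); m[:, :340]=0;m[:,380:]=0;m[:230]=0;m[310:]=0
    n,l,S,c=cv2.connectedComponentsWithStats(m)
    for k in range(1,n):
        if S[k,4]>30: print(S[k],np.round(c[k],1))
print(proj(s,np.array([[*gp(-25,59),76],[*gp(-20,59),76]])))
E
```

```text
t 39.0 guide xy [-55.2  58.9] z 87.1 F [-10.    1.7] 3.6 M [0.21 2.44]
t 39.3 guide xy [-54.8  58.9] z 87.0 F [-11.1   2.6] 5.2 M [0.32 2.91]
t 39.6 guide xy [-54.1  59.1] z 87.0 F [-11.3   4.4] 4.7 M [0.61 2.99]
t 39.9 guide xy [-53.2  59.2] z 87.0 F [-12.6   3.1] 4.9 M [0.87 3.03]
[342 233  10  25 185] [346.3 244.2]
[358 278   9  27 183] [362.  290.8]
[345 232   8  26 104] [348.9 242.8]
[340 239   4  19  64] [341.3 248.3]
[358 278   9  27 154] [362.2 291. ]
[[343.61963937 238.45095349]
 [346.0763676  238.08824212]]
```

The left lug is now moving (its right edge shifted by 1 px) at about 11–12 N.

```bash
for i in 1 2; do python3 -m crank '{"offset":[[0,0,0.04],[0,0,0.04],[0,0,0.04],[0,0,0.04],[0,0,0.04]],"roll":[0,0,0,0,0],"hand":[1,1,1,1,1]}'>/dev/null;python3 -c "
from h import *
st()";  done
cat > lug.py <<'E'
from h import *
s=read_camera("side")
def edges(I):
    m=cv2.inRange(I,(15,90,120),(28,255,255)); out=[]
    for u0,u1,v0,v1 in((340,385,225,262),(352,395,268,312)):
        k=m[v0:v1,u0:u1]; cols=np.where(k.sum(0)>255*4)[0]; r=[np.where(row)[0].max() for row in k if row.any()]
        ys=[np.where(k[:,c])[0].min() for c in cols]
        out.append((cols.min()+u0,cols.max()+u0,round(np.median(np.array(r))+u0,1),min(ys)+v0))
    return out
print(edges(cv2.cvtColor(cv2.imread("pics/side0.png"),cv2.COLOR_BGR2HSV)),edges(cv2.cvtColor(s["color"],cv2.COLOR_RGB2HSV)))
E
python3 lug.py
```

```text
t 40.45 guide xy [-51.3  59.3] z 86.9 F [-13.    4.3] 3.7 M [1.09 3.05]
t 40.95 guide xy [-49.4  59.3] z 86.8 F [-13.3   5.6] 2.6 M [1.24 3.11]
[(np.int64(342), np.int64(351), np.float64(349.0), np.int64(233)), (np.int64(358), np.int64(366), np.float64(365.0), np.int64(278))] [(np.int64(340), np.int64(353), np.float64(352.0), np.int64(232)), (np.int64(358), np.int64(365), np.float64(364.0), np.int64(278))]
```

```bash
python3 -m crank '{"offset":[[0,0,-0.4],[0,0,-0.8],[0,0,-0.5],[0,0,0],[0,-1.5,0],[0,-2.5,0],[0,-2.5,0],[0,-2.5,0],[0,-1.9,0],[0,-0.9,0],[0,0,0],[0,0,0]],"roll":[0,0,0,0,0,0,0,0,0,0,0,0],"hand":[1,1,1,1,1,1,1,1,1,1,1,1]}'>/dev/null
for i in 1 2 3; do python3 -c "
from h import *
st()"; python3 -m crank '{"offset":[[0,0,0.06],[0,0,0.06],[0,0,0.06],[0,0,0.04]],"roll":[0,0,0,0],"hand":[1,1,1,1]}'>/dev/null; done; python3 -c "
from h import *
st()"
```

```text
t 42.2 guide xy [-63.5 -58.8] z 87.5 F [-0.1  1.2] -2.7 M [-0.15  0.1 ]
t 42.6 guide xy [-61.4 -58.7] z 87.4 F [-0.5 -0. ] -1.8 M [-0.11 -0.01]
t 43.0 guide xy [-59.1 -59. ] z 87.4 F [ 0.3 -0. ] -2.3 M [-0.07  0.06]
t 43.4 guide xy [-58.4 -59. ] z 87.1 F [-7.8  0.6] 3.0 M [-0.23  1.81]
```

```bash
for i in 1 2 3; do python3 -m crank '{"offset":[[0,0,0.04],[0,0,0.04],[0,0,0.05],[0,0,0.05],[0,0,0.05]],"roll":[0,0,0,0,0],"hand":[1,1,1,1,1]}'>/dev/null;python3 -c "
from h import *
st()";  done; python3 lug.py
```

```text
t 43.9 guide xy [-56.8 -59.2] z 87.0 F [-9.  -3.4] 3.1 M [-0.75  2.26]
t 44.4 guide xy [-54.7 -59.4] z 86.9 F [-9.  -4.7] 2.5 M [-1.14  2.37]
t 44.9 guide xy [-52.6 -59.5] z 86.8 F [-9.7 -4. ] 1.6 M [-1.25  2.44]
[(np.int64(342), np.int64(351), np.float64(349.0), np.int64(233)), (np.int64(358), np.int64(366), np.float64(365.0), np.int64(278))] [(np.int64(346), np.int64(367), np.float64(366.0), np.int64(235)), (np.int64(352), np.int64(368), np.float64(367.0), np.int64(277))]
```

```bash
for i in 1 2; do python3 -m crank '{"offset":[[0,0,0.05],[0,0,0.05],[0,0,0.05],[0,0,0.05],[0,0,0.05],[0,0,0.05]],"roll":[0,0,0,0,0,0],"hand":[1,1,1,1,1,1]}'>/dev/null;python3 -c "
from h import *
st()";  done; python3 lug.py
python3 -m crank '{"offset":[[0,0,-0.4],[0,0,-0.8],[0,0,-0.4],[0,0,0],[0,1.5,0],[0,2.5,0],[0,2.5,0],[0,2.5,0],[0,1.9,0],[0,0.9,0],[0,0,0],[0,0,0]],"roll":[0,0,0,0,0,0,0,0,0,0,0,0],"hand":[1,1,1,1,1,1,1,1,1,1,1,1]}'>/dev/null
python3 -c "
from h import *
st()"
```

```text
t 45.55 guide xy [-50.  -59.5] z 86.7 F [-12.3  -4.6] 1.9 M [-1.35  2.97]
t 46.15 guide xy [-47.5 -59.7] z 86.6 F [-12.9  -7.1] 2.0 M [-1.77  3.21]
[(np.int64(342), np.int64(351), np.float64(349.0), np.int64(233)), (np.int64(358), np.int64(366), np.float64(365.0), np.int64(278))] [(np.int64(348), np.int64(370), np.float64(369.0), np.int64(235)), (np.int64(352), np.int64(371), np.float64(370.0), np.int64(277))]
t 47.4 guide xy [-60.1  58.5] z 87.4 F [-0.5 -0.6] -2.3 M [-0.16 -0.01]
```

```bash
python3 -m crank '{"offset":[[0,0,0.2],[0,0,0.2],[0,0,0.06],[0,0,0.05],[0,0,0.05],[0,0,0.05],[0,0,0.05],[0,0,0.05]],"roll":[0,0,0,0,0,0,0,0],"hand":[1,1,1,1,1,1,1,1]}'>/dev/null
python3 -c "
from h import *
st()"
for i in 1 2 3; do python3 -m crank '{"offset":[[0,0,0.05],[0,0,0.05],[0,0,0.05],[0,0,0.05],[0,0,0.05]],"roll":[0,0,0,0,0],"hand":[1,1,1,1,1]}'>/dev/null;python3 -c "
from h import *
st()";  done; python3 lug.py
```

```text
t 48.2 guide xy [-53.  59.] z 87.4 F [ 0.  -0.1] -2.2 M [-0.11  0.06]
t 48.7 guide xy [-51.1  59. ] z 87.3 F [-4.2  0. ] 0.5 M [0.02 1.1 ]
t 49.2 guide xy [-49.8  59. ] z 87.1 F [-9.5  2.3] 2.5 M [0.36 2.22]
t 49.7 guide xy [-47.8  59.1] z 87.0 F [-11.4   4.5] 3.8 M [0.72 2.75]
[(np.int64(342), np.int64(351), np.float64(349.0), np.int64(233)), (np.int64(358), np.int64(366), np.float64(365.0), np.int64(278))] [(np.int64(340), np.int64(354), np.float64(353.0), np.int64(232)), (np.int64(363), np.int64(370), np.float64(369.0), np.int64(278))]
```

```bash
for i in 1 2 3; do python3 -m crank '{"offset":[[0,0,0.05],[0,0,0.05],[0,0,0.05],[0,0,0.05],[0,0,0.05],[0,0,0.05]],"roll":[0,0,0,0,0,0],"hand":[1,1,1,1,1,1]}'>/dev/null;python3 -c "
from h import *
st()";  done; python3 lug.py
```

```text
t 50.35 guide xy [-45.2  59.3] z 86.9 F [-13.1   6.1] 3.9 M [1.13 3.1 ]
t 50.95 guide xy [-42.4  59.4] z 86.8 F [-12.    5.8] 2.6 M [1.31 3.21]
t 51.55 guide xy [-39.4  59.4] z 86.8 F [-12.9   5.7] 1.2 M [1.35 3.2 ]
[(np.int64(342), np.int64(351), np.float64(349.0), np.int64(233)), (np.int64(358), np.int64(366), np.float64(365.0), np.int64(278))] [(np.int64(340), np.int64(358), np.float64(357.0), np.int64(231)), (np.int64(363), np.int64(369), np.float64(368.0), np.int64(277))]
```

```bash
python3 -m crank '{"offset":[[0,0,-0.4],[0,0,-0.8],[0,0,-0.6],[0,0,0],[0,-1.5,0],[0,-2.5,0],[0,-2.5,0],[0,-2.5,0],[0,-1.9,0],[0,-0.9,0],[0,0,0],[0,0,0]],"roll":[0,0,0,0,0,0,0,0,0,0,0,0],"hand":[1,1,1,1,1,1,1,1,1,1,1,1]}'>/dev/null
python3 -m crank '{"offset":[[0,0,0.05],[0,0,0.06],[0,0,0.06],[0,0,0.05],[0,0,0.05]],"roll":[0,0,0,0,0],"hand":[1,1,1,1,1]}'>/dev/null
python3 -c "
from h import *
st()"
for i in 1 2 3; do python3 -m crank '{"offset":[[0,0,0.05],[0,0,0.05],[0,0,0.05],[0,0,0.05]],"roll":[0,0,0,0],"hand":[1,1,1,1]}'>/dev/null;python3 -c "
from h import *
st()";  done; python3 lug.py
```

```text
t 53.3 guide xy [-51.8 -58.8] z 87.4 F [-0.2  0.6] -2.2 M [-0.13  0.07]
t 53.7 guide xy [-50.9 -59. ] z 87.2 F [-6.5  0. ] 1.8 M [-0.13  1.68]
t 54.1 guide xy [-49.7 -59.1] z 87.1 F [-8.9  0.1] 3.4 M [-0.42  2.19]
t 54.5 guide xy [-47.9 -59.3] z 87.0 F [-9.6 -3.3] 3.5 M [-0.87  2.31]
[(np.int64(342), np.int64(351), np.float64(349.0), np.int64(233)), (np.int64(358), np.int64(366), np.float64(365.0), np.int64(278))] [(np.int64(350), np.int64(369), np.float64(369.0), np.int64(235)), (np.int64(352), np.int64(370), np.float64(369.0), np.int64(276))]
```

```bash
python3 -m crank '{"offset":[[0,0,0.05],[0,0,0.05],[0,0,0.05],[0,0,0.05],[0,0,0.05],[0,0,0.05],[0,0,0.05],[0,0,0.05],[0,0,0]],"roll":[0,0,0,0,0,0,0,0,0],"hand":[1,1,1,1,1,1,1,1,1]}'>/dev/null;python3 -c "
from h import *
st()"
python3 -m crank '{"offset":[[0,0,-0.5],[0,0,-1.2],[0,0,-2],[0,0,-0.8],[-1.5,0,0],[-2.5,0,0],[-1,0,0],[0,0,0],[0,0,0]],"roll":[0,0,0,0,0,0,0,0,0],"hand":[1,1,1,1,1,1,1,1,1]}'>/dev/null
python3 lug.py; python3 - <<'E'
from h import *
st();go(446.5,303,137,.342)
s=read_camera("side"); t=read_camera("top")
a=cv2.resize(s["color"][195:335,290:430],None,fx=20/7*1,fy=20/7,interpolation=cv2.INTER_CUBIC);b=cv2.resize(t["color"][160:300,265:405],None,fx=20/7,fy=20/7,interpolation=cv2.INTER_CUBIC)
cv2.imwrite("pics/adv.png",np.hstack([a,b])[:,:,::-1])
E
```

```text
t 55.45 guide xy [-44.2 -59.5] z 86.8 F [-9.9 -4.4] 0.8 M [-1.18  2.36]
[(np.int64(342), np.int64(351), np.float64(349.0), np.int64(233)), (np.int64(358), np.int64(366), np.float64(365.0), np.int64(278))] [(np.int64(350), np.int64(358), np.float64(357.0), np.int64(232)), (np.int64(364), np.int64(372), np.float64(371.0), np.int64(277))]
t 56.4 guide xy [-87.2 -59. ] z 136.6 F [ 0.1 -0.8] -2.2 M [-0.09  0.04]
t 56.4 pos [468.7 -52.8 136.6] zyaw -0.27 | shift cm [-3.000e-02  3.370e+01 -1.163e+01] roll -0.612 j6 0.03 F [-0.1 -0.8 -2.2]
```

View pics/adv.png

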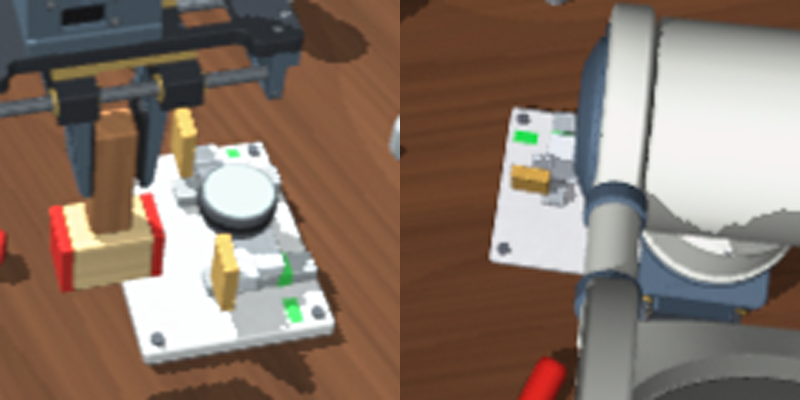

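The carrier now lies over the green band at both ends (lugs moved about +8 and +6 px, so roughly 12–15 mm). The mallet sits upright in the grip. Return it to the pad.

```bash
python3 -m crank '{"offset":[[0,1.5,-0.53],[0,3.22,-1.11],[0,3.22,-1.11],[0,3.22,-1.11],[0,3.22,-1.11],[0,3.22,-1.11],[0,3.22,-1.11],[0,3.22,-1.11],[0,3.22,-1.11],[0,3.22,-1.11],[0,3.22,-1.11],[0,0,0]],"roll":[0,0,0,0,0,0,0,0,0,0,0,0],"hand":[1,1,1,1,1,1,1,1,1,1,1,1]}'>/dev/null
python3 -m crank '{"offset":[[0,0,0],[0,0,0],[0,0,0],[0,0,0],[0,0,0],[0,0,0],[0,0,0]],"roll":[-0.12,-0.12,-0.12,-0.12,-0.132,0,0],"hand":[1,1,1,1,1,1,1]}'>/dev/null
python3 -c "
from h import *
go(446.5,303,57,.342)"
```

```text
t 58.4 pos [446.7 302.6 137. ] zyaw 0.338 | shift cm [ 8.    0.05 -0.  ] roll -0.004 j6 0.15 F [ 0.2  0.2 -1.8]
```

```bash
python3 -m crank '{"offset":[[2.2,0,0],[2.2,0,0],[2.2,0,0],[1,0,0],[0.2,0,0],[0,0,0],[0,0,0]],"roll":[0,0,0,0,0,0,0],"hand":[1,1,1,1,1,1,1]}'
for i in 1 2; do python3 -m crank '{"offset":[[0.06,0,0],[0.06,0,0]],"roll":[0,0],"hand":[1,1]}'|egrep "pos|force"; done
```

```text
time: 59.1
eef_pos: [447.5, 303.2, 60.3]
eef_rot: [0.153, 1.569, 0.495]
ft_force: [0.9, -0.3, -1.6]
finger_gap: 0.281
eef_pos: [447.2, 303.1, 58.8]
ft_force: [0.6, -0.3, -1.4]
eef_pos: [446.9, 303.0, 57.1]
ft_force: [-0.2, -1.1, -2.2]
```

```bash
for i in 1 2; do python3 -m crank '{"offset":[[0.05,0,0],[0.05,0,0]],"roll":[0,0],"hand":[1,1]}'|egrep "pos|force"; done
```

```text
eef_pos: [446.8, 302.9, 55.9]
ft_force: [-1.0, -0.1, -2.1]
eef_pos: [446.9, 302.9, 55.0]
ft_force: [0.2, -0.7, -2.4]
```

```bash
for i in 1 2; do python3 -m crank '{"offset":[[0.04,0,0],[0.03,0,0]],"roll":[0,0],"hand":[1,1]}'|egrep "time|pos|force"; done
```

```text
time: 60.1
eef_pos: [446.9, 303.0, 54.5]
ft_force: [-2.8, 0.1, 9.1]
time: 60.3
eef_pos: [446.9, 303.0, 54.5]
ft_force: [-5.8, -1.9, 23.8]
```

Down on the pad. Release, and lift off straight up.

```bash
python3 -m crank '{"offset":[[-0.1,0,0],[0,0,0],[0,0,0],[0,0,0],[0,0,0],[0,0,0],[0,0,0],[0,0,0]],"roll":[0,0,0,0,0,0,0,0],"hand":[0.9,0.7,0.5,0.3,0,0,0,0]}'
python3 -m crank '{"offset":[[-2,0,0],[-3,0,0],[-3,0,0],[-3,0,0],[-2,0,0],[0,0,0]],"roll":[0,0,0,0,0,0],"hand":[0,0,0,0,0,0]}'
python3 lug.py; python3 - <<'E'
from h import *
s=read_camera("side")
d=min(silhouettes("mallet",s),key=lambda d:np.hypot(d["centre"][0]-242,d["centre"][1]-192)); print(d["centre"],d["mask"].sum())
a=cv2.resize(s["color"][130:330,190:440],None,fx=3,fy=3,interpolation=cv2.INTER_CUBIC)
cv2.imwrite("pics/fin.png",a[:,:,::-1])
E
```

```text
time: 61.1
eef_pos: [446.9, 302.9, 54.6]
eef_rot: [-1.345, 1.571, -1.003]
ft_force: [0.3, -0.2, -0.5]
finger_gap: 0.797
time: 61.7
eef_pos: [448.3, 303.7, 187.4]
eef_rot: [0.146, 1.566, 0.488]
ft_force: [0.9, -0.5, -0.7]
finger_gap: 1.0
[(np.int64(342), np.int64(351), np.float64(349.0), np.int64(233)), (np.int64(358), np.int64(366), np.float64(365.0), np.int64(278))] [(np.int64(351), np.int64(358), np.float64(357.0), np.int64(232)), (np.int64(364), np.int64(372), np.float64(371.0), np.int64(277))]
[242.1, 192.4] 1045
```

View pics/fin.png

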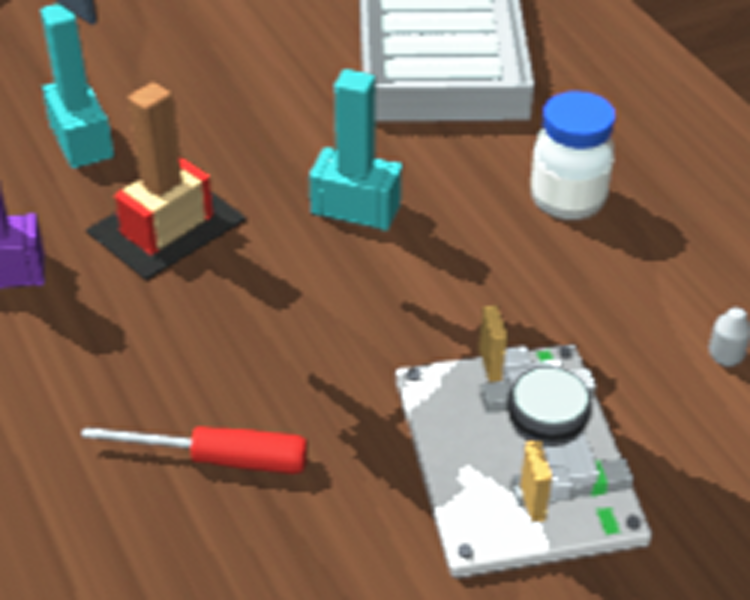

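The mallet stands upright near the pad's centre and the fingers are clear. Both carrier ends are about 12–16 mm forward, which puts the front edge at about 38–40 mm at each rail.

```bash
python3 -c "
from plant import ticket,readout
print(readout.get_obs()['time'],ticket.hand_in())"
```

```text
the job is handed in; nothing more can be done
61.85 None
```

I walked the carrier forward with four light pushes of the mallet (left, right, left, right), stood the mallet back on its pad and handed in at 61.9 s. No verdict was reported.

**First attempt:** my first grip let the mallet pivot in the fingers at about 9 N. I had also pushed on the lugs with it, but camera comparison showed neither had moved. I set the mallet back on the pad and regripped with the jaws along the push direction, which held.

**Last checks:**
- **Carrier:** from the camera, the lugs are about 16 mm (left) and 12 mm (right) ahead of where they started. That puts the front edge at roughly 40 mm and 38 mm. Tracking the arm's motion gave about 38.5 mm and 39 mm, so the two estimates agree to about 2 mm, and both lie inside the band.
- **Force:** the wrist force read while pushing was at most about 13 N forward and 7 N sideways, about 15 N in all. I read it only between moves, not continuously, and the mallet-to-carrier force was not measured directly.
- **Mallet and surroundings:** the last picture shows the mallet upright and released near the middle of its pad, and the robot clear. The stain jar, objective and screwdriver look undisturbed. The slide box, oil bottle and petri dish were outside that last crop, and I measured no bystander's position at the end.

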